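Take the milk thermometer from its covered stand and hold it in the mug

TASK

Slide the cover of the thermometer stand fully open to its stop, draw the dial thermometer up out of its hole, and dip its tip into the tall mug, holding it well aslant (about 45 degrees from upright, leaning any way) with the tip below the rim near the middle of the mouth and the thermometer clear of the mug's wall and bottom. Finish while still holding it there in the gripper: do not let go or prop it in the mug. Leave the cover open, and do not knock the mug, tins or espresso cup about.

Things in the scene. Friction and masses are not known exactly. Their poses are not given: they have to be found in the camera images.
- stand: Fixed light-wood thermometer stand, 100 (x) x 294 (y) x 154 mm high. Origin: centre of its underside; y along its length (y of the stand points to the robot's left, give or take 0.2 rad). A wooden deck between two 12 mm end cheeks (cheek tops z=154) has its upper side at z=107; two 8 mm steel rods run along y at x=-43 and +43, z=148 (tops at 152), leaving 78 mm free between them. The cover runs on the rods.
- stand_hole (a point): Mouth of the 10 mm through hole in the deck (12 mm thick) in which the thermometer stands: at (0, -50, 107) mm in the stand's frame.
- cover (a joint): Position of the sliding cover along the stand's +y, in m. 0: over the thermometer; 0.12: fully open against the stop. It may start anywhere from 0 to 0.015. Light friction (about 1.5 N), it stays where it is left. The cover is a steel plate 100 (x) x 90 (y) x 6 mm, upper side at z=158 mm; at joint value j it reaches from y=-92+1000j to y=-2+1000j mm in the stand's frame.
- thermometer: Loose dial thermometer, 110 g nominal, a body of revolution about its z. Origin: underside of the neck, which rests on the deck. Stem: 6 mm thick steel rod from z=0 down to the tip at z=-95 mm; neck: 22 mm thick, z=0 to 14; dial head: 46 mm diameter drum, z=14 to 38, with the dial on top. Most of the weight is in the head; take it across the head's sides.
- probe_tip (a point): Tip of the thermometer's stem, 95 mm below its origin along its own z.
- dial (a point): Centre of the thermometer's dial face, 38 mm above its origin along its own z.
- mug: Tall striped mug standing on the worktop, empty, 101 mm high, 84 mm outside diameter, about 72 mm inside, bottom 8 mm thick. Origin: on the worktop, 18 mm from the cup's axis: the cup's axis is at y=+18 mm, the handle points to -y and ends at y=-60 mm.
- mug_mouth (a point): Centre of the mug's mouth, at rim height (100 mm above the worktop), on the cup's axis.
- tomato_tin: Bystander: upright food tin, 76 mm diameter, 110 mm high; origin at the centre of its underside. It and the mug change places.
- espresso_cup: Bystander: small white cup, 62x88x50 mm, origin at its underside.
- tuna_tin: Bystander: flat tin, 86 mm diameter, 40 mm high, origin at the centre of its underside.
- cover_grip (a point): Point to grip on the cover's black upright grip: 24 mm above the cover's plate, 11 mm below the grip's top. The grip is a rounded bar, 34 mm (x) x 16 mm (y) x 35 mm high, on the plate at x=0, y=-14+1000j mm in the stand's frame (top at z=193).

How it is judged:
On the way, in this order (a step that is already met when the one before it is completed fails the run):
1. the cover is slid fully open, to within 5 mm of its stop (value of joint cover above 0.115 m), for 0.2 s.
2. the thermometer is drawn out: its tip is above the deck, held in the fingers (z of probe_tip in the frame of stand above 0.112 m and contact force between the fingers and thermometer above 1 N), for 0.1 s.
At the end, for the whole second after the job is handed in: Gripper still holds the thermometer at rest, dial up, 30 to 60 degrees from upright; its tip is in the upright mug, under 30 mm from the mouth's axis and 15 to 96 mm above the mug's underside; it touches neither mug nor stand; cover still open (over 0.105 m) (value of joint cover above 0.105 m and horizontal distance between probe_tip and mug_mouth below 0.03 m and z of probe_tip in the frame of mug between 0.015 and 0.096 m and angle between thermometer's own z axis and vertical between 0.52 and 1.05 rad and height (world z) of dial above 0.12 m and contact force between the fingers and thermometer above 1 N and contact force between thermometer and mug below 0.3 N and contact force between thermometer and stand below 0.3 N and linear speed of thermometer below 0.03 m/s and angle between mug's own z axis and vertical below 0.1 rad); the arm keeps its last pose, push and grip.
It fails at once if the mug is knocked or pushed away (over 30 mm) or tipped (distance of mug from where it was at the start of the episode above 0.03 m or angle between mug's own z axis and vertical above 0.3 rad).
It fails at once if a tin or the espresso cup is knocked away (over 40 mm) (distance of any of tomato_tin, espresso_cup, tuna_tin from where it was at the start of the episode above 0.04 m).
It also fails if it takes over 48 s, if anything falls off the work surface, if the arm or the gripper's body presses on something with over 40 N, if the wrist force passes 120 N, or if a joint passes its speed limit or range.

ROBOT

A 6-joint arm with a two-finger parallel gripper is mounted at the origin on a cart in front of the work surface, level with it; the furniture and walls round the work are solid. World frame = base frame: x ahead of the robot, y to its left, z up, the work surface at z = 0. Lengths are in m, angles in rad, forces in N, time in s.
With the tool pointing down it reaches from about 0.25 to 0.775 m from the base axis. Payload 4 kg.
Tool frame: the origin (TCP) lies at the very end of the fingers, on their centre line; the grasp point (between the pads) lies behind it (env.grip_point_offset is the z of the grasp point in the tool frame, in m); z points along the fingers, y is the line along which they close (so a half turn about z gives the same grasp; the last joint's range is limited). The gripper opens to 94 mm and grips with 3 to 60 N. Pads are 16 mm wide; open, the fingers measure 119 mm over their backs; the gripper's body (75 mm by 177 mm) begins 78 mm behind the grasp point.
Start: joints at [-1.207, 0.087, 1.371, -0, 1.684, -0.103], TCP at [0.248, -0.491, 0.206] pointing down, gripper open.
Joint ranges: [-3.1, 3.1], [-0.76, 2.03], [0.27, 2.55], [-1.08, 4.22], [0.17, 2.65], [-2.57, 2.57]. Speed limits (rad/s): [2.79, 2.79, 3.14, 3.14, 3.14, 3.14].

INTERFACE

Orientations are given as a rotation vector (axis times angle).
In Python, from bench import env gives the robot as it stands.
- The arm moves only by the tool play_rows, never from a script. Its argument "increments" is a list of rows, each a list of 3 entries, a list of its own where there are three numbers: the finger opening in m, from 0 to 0.094, then the shift along the tool's x, y, z in m, then the turn, a rotation vector about the tool's x, y, z in rad. A call has 1 to 20 rows; each row shifts and turns the commanded pose from where the row before left it, along the tool's axes as they then stand; what a row does not reach is not made up. A row lasts 1/10 s, in which the tool goes at most 50 mm and 8.59 degrees, less where a joint would pass 70% of its speed; a pose out of reach is approached as far as the arm can. A call is refused whole if a number of a shift passes 0.05 or a number of a turn 0.15, either way. A call with a gripper value outside its range is refused whole. The fingers move at their own pace and stop on an object; "grip_force" is the grip in N (left out, the last holds). Time passes only in rows, so rows that do not move let the fingers close. It gives the time, the measured TCP pose, the force, the opening and the grip force at its end, in the units of the state.
- env.state(): the state, without advancing time (a new reading comes with each control period).
- env.capture(name): name is "scene" or "top" or "wrist"; returns the picture (400x640x3 uint8, red, green, blue); there is no depth.
- env.calibration(name): a dict with "fx", "fy", "cx", "cy" (pixels), "eye" and "rotation" of the camera in the world. Camera axes: x right, y up, looking along -z (the intrinsics and any distortion apply to the point x, -y, -z); pixel columns grow to the right and rows downward; lengths in m; the calibration is good to about 2 mm. A picture is of the moment at which its call begins: read the wrist's pose just before it. calibration takes no time and is no camera call; for the wrist camera it gives the pose at the moment of the call.
- env.hand_in(): hands the job in; it is judged then, once.
The state is a dict: "clock": time; "joints": joint angles; "qd": joint speeds; "tau": joint torques, N m; "position": TCP position; "tool_rot": TCP orientation; "wrist_force": force on the tool from outside, world axes, zero at the start; "moment": the same for the moment, N m; "opening": opening from 0.0 (shut) to 1.0 (fully open); "finger_force": force on a finger pad.
Only numpy, scipy, OpenCV 4.12 (cv2) and the standard library are available. Lean on these libraries where they do the work, as an engineer would, in place of code of your own. Each camera call takes 0.05 s, during which the arm holds its last target. There are 200 camera calls.

## Working session

There is one attempt and no reset: what is moved stays moved. The work goes in short steps, Python scripts to look and compute and a tool call to move; the robot and the scene stay as the last step left them, time stands still between calls to the robot, and variables do not carry over. Pictures are saved under pics/ and viewed, at most 10 in all, crops included, and the job is handed in when it is done.

Besides the shell and the picture viewer there is one more tool, called after "Emit:" as name(argument=value, ...) on one line, values as JSON. play_rows: Moves the arm, as the interface text tells. Its arguments: {"type":"object","properties":{"increments":{"type":"array","items":{"type":"array"}},"grip_force":{"type":"number"}},"required":["increments"]}

```bash
mkdir -p pics; ls; python3 - <<'E'
from bench import env
import cv2
s=env.state(); print(s, env.grip_point_offset)
for n in("scene","top"):
    cv2.imwrite(f"pics/{n}0.png",env.capture(n)[:,:,::-1]); print(n,env.calibration(n))
print(env.calibration("wrist"))
E
```

```text
pics
{'clock': 0.0, 'joints': array([-1.20709889e+00,  8.79586206e-02,  1.37224256e+00, -3.70957726e-06,
        1.68356874e+00, -1.03129982e-01]), 'qd': array([-0.00196103, -0.00204145, -0.00014116, -0.00113464, -0.00194712,
       -0.00051802]), 'tau': array([ 4.78335255e-05, -3.40176272e+01, -3.02430904e+01,  7.18586077e-02,
        3.28924600e-02, -1.45726399e-04]), 'position': array([ 0.24731831, -0.49065555,  0.20430811]), 'tool_rot': array([-3.05430074e+00, -7.26150535e-01,  4.49748953e-04]), 'wrist_force': array([ 0.33889902, -0.0437844 ,  0.53137161]), 'moment': array([-0.020646  , -0.01536805,  0.00213459]), 'finger_force': 0.0, 'opening': 0.9983767596449397} -0.0188
scene {'fx': 489.9146452561657, 'fy': 489.9146452561657, 'cx': 314.6390148102966, 'cy': 200.63980790878165, 'eye': array([-0.17935025,  0.67186529,  0.69006185]), 'rotation': array([ 0.52816449, -1.2060739 , -2.06541007])}
top {'fx': 373.68670292798294, 'fy': 373.68670292798294, 'cx': 312.2814863159058, 'cy': 197.60555469372028, 'eye': array([ 0.41102866, -0.03322456,  1.03208898]), 'rotation': array([ 0.1181368 , -0.13796001, -1.55599459])}
{'fx': 325.12303980537075, 'fy': 325.12303980537075, 'cx': 324.3969318917026, 'cy': 197.76061408106517, 'eye': array([ 0.31476114, -0.45667111,  0.38451137]), 'rotation': array([-0.23203005,  0.14565998, -1.09826335])}
```

View pics/scene0.png

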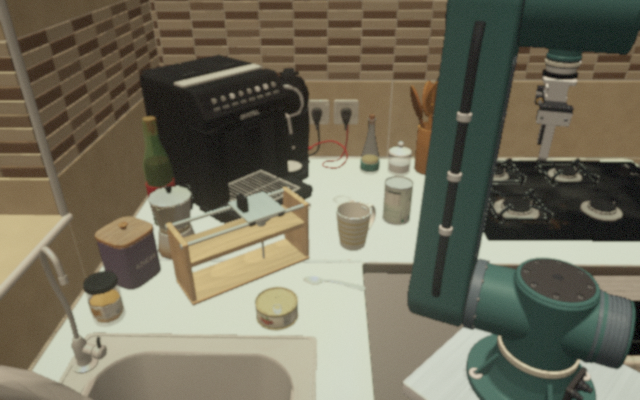

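View pics/top0.png

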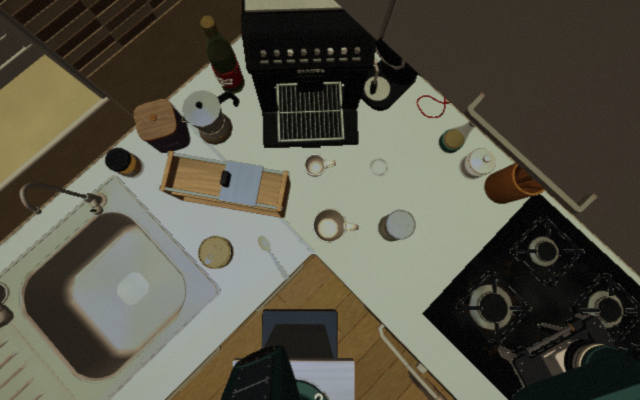

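The scene and top pictures show the stand at about (165–290, 150–215) in top, with the cover near its right end and the black grip at about (226,179). The mug is at (330,224) with its handle to the right, the tomato tin at (398,225), the espresso cup at (317,165) and the tuna tin at (215,251). I'll zoom in for exact pixels.

```bash
python3 - <<'E'
import cv2
a=cv2.imread("pics/top0.png")[135:265,155:355]
cv2.imwrite("pics/crop0.png",cv2.resize(a,None,fx=4,fy=4,interpolation=cv2.INTER_CUBIC))
E
```

```text
(no output)
```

View pics/crop0.png

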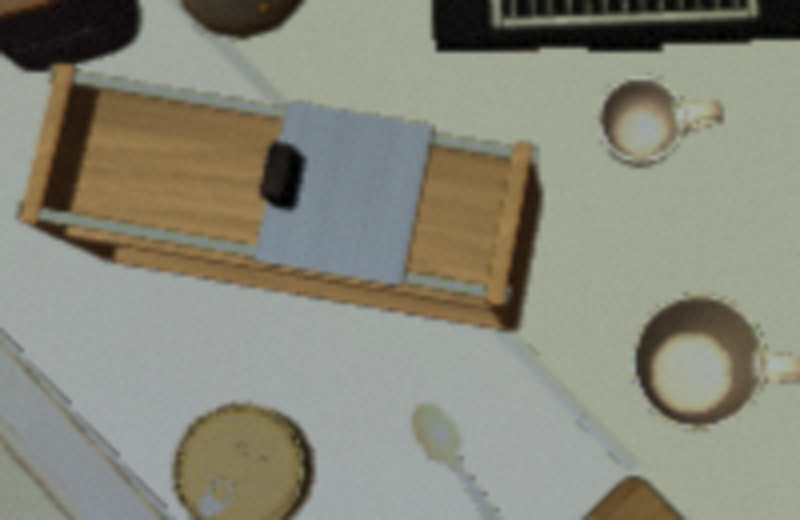

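The crop shows the stand's cheek corners, e.g. left (54,65) and (20,218), right (533,145) and (508,302). The cover corners are (290,100), (433,124), (404,284) and (256,258), the mug rim is centred at (699,360), and the cover lies near j=0.

```bash
cat > h.py <<'E'
import numpy as np
from scipy.spatial.transform import Rotation as R
from scipy.optimize import least_squares
def proj(c,P):
    p=R.from_rotvec(c["rotation"]).inv().apply(np.atleast_2d(P)-c["eye"])
    return np.c_[c["cx"]+c["fx"]*p[:,0]/-p[:,2], c["cy"]-c["fy"]*p[:,1]/-p[:,2]]
def ray(c,px,z):
    px=np.atleast_2d(px); d=np.c_[(px[:,0]-c["cx"])/c["fx"],-(px[:,1]-c["cy"])/c["fy"],-np.ones(len(px))]
    d=R.from_rotvec(c["rotation"]).apply(d); return c["eye"]+d*((z-c["eye"][2])/d[:,2])[:,None]
def stand(p,P): # p=x,y,yaw
    return R.from_euler("z",p[2]).apply(np.atleast_2d(P))+[p[0],p[1],0]
E
python3 - <<'E'
from h import *; from bench import env
c=env.calibration("top")
f=lambda a:np.array([155,135])+(np.array(a,float)+.5)/4-.5
cor=f([(54,65),(20,218),(533,145),(508,302),(290,100),(433,124),(404,284),(256,258)])
def mod(p):
    j=p[3]
    L=np.array([(.05,.147,.154),(-.05,.147,.154),(.05,-.147,.154),(-.05,-.147,.154),(.05,-.002+j,.158),(.05,-.092+j,.158),(-.05,-.092+j,.158),(-.05,-.002+j,.158)])
    return proj(c,stand(p,L))
r=least_squares(lambda p:(mod(p)-cor).ravel(),[.45,.2,0,0]); p=r.x
print(p,(r.fun.reshape(-1,2)).round(1).tolist())
print("grip",stand(p,[0,-.014+p[3],.182]),"hole",stand(p,[0,-.05,.107]))
print("mouth",ray(c,f((699,360)),.100),"edges",ray(c,f([(637,360),(761,360),(699,296),(699,425)]),.1).round(3).tolist())
print("handle",ray(c,f((790,368)),.06), "esp",ray(c,f((640,122)),.05),"tuna",ray(c,f((243,467)),.04),"tom",ray(c,(397,224),.11))
print(R.from_rotvec(env.state()["tool_rot"]).as_matrix().round(3))
E
```

```text
[ 0.59614459  0.16744798 -0.15533079  0.00536166] [[0.6, -0.9], [-0.5, 1.0], [0.6, -1.0], [-0.6, 0.4], [-0.4, -0.4], [0.7, -0.3], [0.1, 0.4], [-0.4, 0.6]]
grip [[0.59480818 0.15891364 0.182     ]] hole [[0.58840924 0.11804996 0.107     ]]
mouth [[ 0.49675456 -0.08767993  0.1       ]] edges [[0.496, -0.049, 0.1], [0.497, -0.126, 0.1], [0.537, -0.088, 0.1], [0.456, -0.088, 0.1]]
handle [[ 0.4958717 -0.1493794  0.06     ]] esp [[ 0.6619733  -0.05031416  0.05      ]] tuna [[0.4287634  0.20746079 0.04      ]] tom [[ 0.49925528 -0.2549005   0.11      ]]
[[ 0.893  0.45  -0.001]
 [ 0.45  -0.893  0.002]
 [ 0.    -0.002 -1.   ]]
```

Emit:
play_rows(increments=[[0.094,[0,0,-0.02],[0,0,0.124]],[0.094,[0,0,-0.02],[0,0,0.124]],[0.094,[0,0,-0.02],[0,0,0.124]],[0.08,[0,0,-0.02],[0,0,0.124]],[0.06,[0,0,-0.02],[0,0,0.125]]])

```text
clock: 0.6
position: [0.2474, -0.4909, 0.3056]
tool_rot: [-3.131, 0.25, 0.001]
wrist_force: [0.9, 0.1, 0.2]
opening: 0.87
finger_force: 0.0
```

Emit:
play_rows(increments=[[0.06,[0.006,-0.018,0],[0,0,0]],[0.06,[0.012,-0.036,0],[0,0,0]],[0.06,[0.012,-0.036,0],[0,0,0]],[0.06,[0.012,-0.036,0],[0,0,0]],[0.06,[0.012,-0.036,0],[0,0,0]],[0.06,[0.012,-0.036,0],[0,0,0]],[0.06,[0.012,-0.036,0],[0,0,0]],[0.06,[0.012,-0.036,0],[0,0,0]],[0.06,[0.012,-0.036,0],[0,0,0]],[0.06,[0.012,-0.036,0],[0,0,0]],[0.06,[0.012,-0.036,0],[0,0,0]],[0.06,[0.012,-0.036,0],[0,0,0]],[0.06,[0.012,-0.036,0],[0,0,0]],[0.06,[0.012,-0.036,0],[0,0,0]],[0.06,[0.012,-0.036,0],[0,0,0]],[0.06,[0.012,-0.036,0],[0,0,0]],[0.06,[0.012,-0.036,0],[0,0,0]],[0.06,[0.012,-0.036,0],[0,0,0]],[0.06,[0.012,-0.036,0],[0,0,0]],[0.06,[0.012,-0.03,0],[0,0,0]]])

```text
clock: 2.6
position: [0.5847, 0.1635, 0.3037]
tool_rot: [3.133, -0.235, -0.005]
wrist_force: [-0.6, 1.0, 0.1]
opening: 0.64
finger_force: 0.0
```

```bash
cat >> h.py <<'E'
S=[.59614,.16745,-.15533]
def to(env,P,s=None):
    s=s or env.state(); return R.from_rotvec(s["tool_rot"]).inv().apply(np.array(P)-s["position"])
def info(env):
    s=env.state(); print("t",round(s["clock"],2),"pos",s["position"].round(4),"F",s["wrist_force"].round(1),"ff",round(s["finger_force"],1),"op",round(s["opening"]*.094,4),"q",s["joints"].round(2)); print(R.from_rotvec(s["tool_rot"]).as_matrix().round(3).tolist())
E
python3 - <<'E'
from h import *; from bench import env; import cv2
info(env); c=env.calibration("wrist")
im=env.capture("wrist")[:,:,::-1].copy(); cv2.imwrite("pics/w1.png",im)
g=stand(S,[0,-.0086,.182])[0]; print(to(env,g), proj(c,[g,*stand(S,[[0,-.0086,.193],[0,-.05,.107],[0.05,.0034,.158],[-.05,.0034,.158],[0.05,-.087,.158]])]).round())
E
```

```text
t 2.6 pos [0.5847 0.1635 0.3037] F [-0.6  1.   0.1] ff 0.0 op 0.0601 q [0.18 0.22 1.02 0.   1.9  1.9 ]
[[0.989, -0.149, -0.003], [-0.149, -0.989, 0.0], [-0.003, 0.0, -1.0]]
[0.01023854 0.00734652 0.11986495] [[328. 181.]
 [329. 184.]
 [363. 168.]
 [316. 126.]
 [317. 222.]
 [409. 126.]]
```

View pics/w1.png

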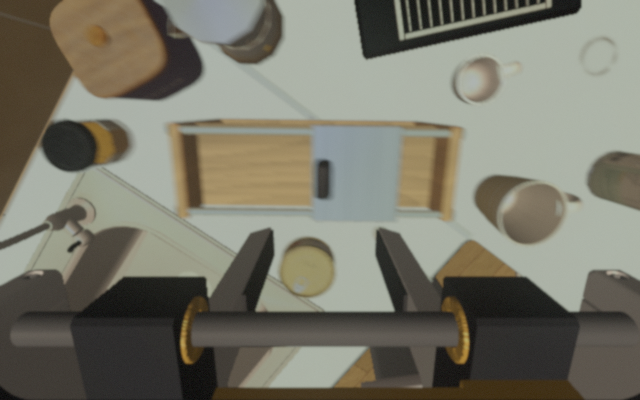

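The wrist picture shows the cover's grip at (323,179), within 3–5 mm of prediction, with the plate's left edge at x≈315. I'll descend on it and grip.

Emit:
play_rows(increments=[[0.06,[0.006,0.002,0.01],[0,0,0]],[0.06,[0.006,0.002,0.024],[0,0,0]],[0.06,[0,0,0.028],[0,0,0]],[0.06,[0,0,0.028],[0,0,0]],[0.06,[0,0,0.02],[0,0,0]],[0.06,[0,0,0.015],[0,0,0]],[0.06,[0,0,0.01],[0,0,0]],[0.06,[0,0,0],[0,0,0]],[0.01,[0,0,0],[0,0,0]],[0.01,[0,0,0],[0,0,0]],[0.01,[0,0,0],[0,0,0]],[0.01,[0,0,0],[0,0,0]],[0.01,[0,0,0],[0,0,0]],[0.01,[0,0,0],[0,0,0]]], grip_force=15)

```text
clock: 4.05
position: [0.5972, 0.1555, 0.171]
tool_rot: [-3.131, 0.241, -0.002]
wrist_force: [0.2, 0.8, 1.9]
opening: 0.164
finger_force: 15.0
```

```bash
python3 - <<'E'
from h import *; from bench import env
info(env)
s=env.state(); print(R.from_euler("z",-S[2]).apply(s["position"]-[S[0],S[1],0]))
E
```

```text
t 4.05 pos [0.5972 0.1555 0.171 ] F [0.2 0.8 1.9] ff 15.0 op 0.0154 q [0.16 0.24 1.26 0.   1.64 1.89]
[[0.988, -0.153, 0.001], [-0.153, -0.988, 0.001], [0.001, -0.001, -1.0]]
[ 0.0028909  -0.0116843   0.17100059]
```

The bar is gripped at j≈0.002–0.005. I'll slide it to the stop.

Emit:
play_rows(increments=[[0.01,[0,-0.004,0],[0,0,0]],[0.01,[0,-0.01,0],[0,0,0]],[0.01,[0,-0.014,0],[0,0,0]],[0.01,[0,-0.014,0],[0,0,0]],[0.01,[0,-0.014,0],[0,0,0]],[0.01,[0,-0.014,0],[0,0,0]],[0.01,[0,-0.014,0],[0,0,0]],[0.01,[0,-0.012,0],[0,0,0]],[0.01,[0,-0.008,0],[0,0,0]],[0.01,[0,-0.006,0],[0,0,0]],[0.01,[0,-0.004,0],[0,0,0]],[0.01,[0,-0.002,0],[0,0,0]],[0.01,[0,0,0],[0,0,0]],[0.01,[0,0,0],[0,0,0]]])

```text
clock: 5.45
position: [0.616, 0.2704, 0.171]
tool_rot: [-3.131, 0.242, -0.005]
wrist_force: [4.7, -1.4, 3.7]
opening: 0.171
finger_force: 15.0
```

```bash
python3 - <<'E'
from h import *; from bench import env
info(env)
s=env.state(); print(R.from_euler("z",-S[2]).apply(s["position"]-[S[0],S[1],0]))
E
```

```text
t 5.45 pos [0.616  0.2704 0.171 ] F [ 4.7 -1.4  3.7] ff 15.0 op 0.0161 q [0.33 0.37 1.1  0.   1.67 2.05]
[[0.988, -0.154, 0.003], [-0.154, -0.988, 0.001], [0.003, -0.002, -1.0]]
[0.00369918 0.10473541 0.17102041]
```

Emit:
play_rows(increments=[[0.01,[0,-0.002,0],[0,0,0]],[0.01,[0,-0.002,0],[0,0,0]],[0.01,[0,0,0],[0,0,0]]])

```text
clock: 5.75
position: [0.6164, 0.2728, 0.171]
tool_rot: [3.131, -0.243, 0.004]
wrist_force: [3.9, -3.4, 4.8]
opening: 0.168
finger_force: 15.0
```

Emit:
play_rows(increments=[[0.01,[0,-0.002,0],[0,0,0]],[0.01,[0,-0.001,0],[0,0,0]],[0.01,[0,0,0],[0,0,0]],[0.01,[0,0,0],[0,0,0]]])

```text
clock: 6.15
position: [0.6164, 0.2728, 0.1709]
tool_rot: [3.125, -0.246, 0.001]
wrist_force: [1.8, -9.6, 5.8]
opening: 0.169
finger_force: 15.0
```

The cover is hard against its stop: the push force rose with no motion. I'll release, rise and look at the thermometer.

Emit:
play_rows(increments=[[0.05,[0,0.003,0],[0,0,0]],[0.05,[0,0,0],[0,0,0]],[0.05,[0,0,-0.005],[0,0,0]],[0.05,[0,0,-0.015],[0,0,0]],[0.06,[0,0,-0.03],[0,0,0]],[0.07,[0,0.01,-0.03],[0,0,0]],[0.094,[0,0.03,-0.03],[0,0,0]],[0.094,[0,0.04,-0.02],[0,0,0]],[0.094,[0,0.04,0],[0,0,0]],[0.094,[0,0.025,0],[0,0,0]],[0.094,[0,0.01,0],[0,0,0]],[0.094,[0,0,0],[0,0,0]],[0.094,[0,0,0],[0,0,0]]])

```text
clock: 7.45
position: [0.5916, 0.1214, 0.3006]
tool_rot: [-3.132, 0.24, -0.0]
wrist_force: [0.7, 0.5, -0.4]
opening: 1.0
finger_force: 0.0
```

```bash
python3 - <<'E'
from h import *; from bench import env; import cv2
info(env); c=env.calibration("wrist")
im=env.capture("wrist")[:,:,::-1].copy(); cv2.imwrite("pics/w2.png",im)
h=stand(S,[0,-.05,.145])[0]; print(to(env,h), proj(c,[h,*stand(S,[[.05,.028,.158],[-.05,.028,.158],[-.05,-.147,.154],[.05,-.147,.154]])]).round())
im2=env.capture("top")[:,:,::-1][135:265,155:355]; cv2.imwrite("pics/t2.png",im2)
E
```

```text
t 7.45 pos [0.5916 0.1214 0.3006] F [ 0.7  0.5 -0.4] ff 0.0 op 0.094 q [0.11 0.21 1.04 0.   1.89 1.83]
[[0.988, -0.153, 0.0], [-0.153, -0.988, 0.001], [-0.0, -0.001, -1.0]]
[-0.00246088  0.0041311   0.15530959] [[329. 187.]
 [250. 140.]
 [255. 236.]
 [419. 235.]
 [427. 140.]]
```

View pics/w2.png

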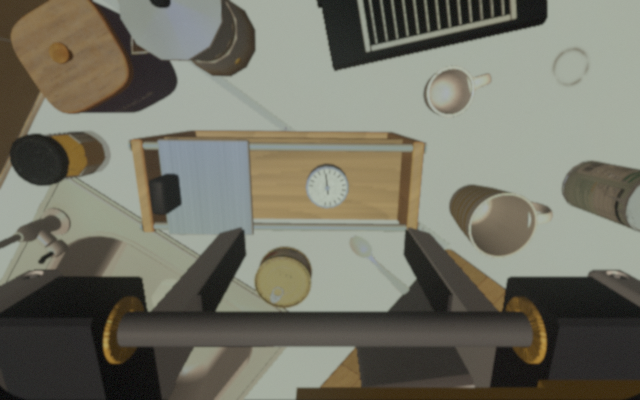

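The wrist picture shows the dial at (327,186), within 2 px of prediction, and the cover open with its right edge at x≈250. I'll descend and grasp the head.

Emit:
play_rows(increments=[[0.094,[-0.002,0.003,0.01],[0,0,0]],[0.094,[0,0,0.025],[0,0,0]],[0.094,[0,0,0.03],[0,0,0]],[0.094,[0,0,0.03],[0,0,0]],[0.094,[0,0,0.025],[0,0,0]],[0.094,[0,0,0.02],[0,0,0]],[0.094,[0,0,0.018],[0,0,0]],[0.094,[0,0,0.014],[0,0,0]],[0.094,[0,0,0.01],[0,0,0]],[0.094,[0,0,0],[0,0,0]],[0.094,[0,0,0],[0,0,0]]])

```text
clock: 8.65
position: [0.5895, 0.1179, 0.119]
tool_rot: [-3.132, 0.241, -0.001]
wrist_force: [-0.2, -0.2, 0.9]
opening: 1.001
finger_force: 0.0
```

Emit:
play_rows(increments=[[0.06,[0,0,0],[0,0,0]],[0.06,[0,0,0],[0,0,0]],[0.06,[0,0,0],[0,0,0]],[0.035,[0,0,0],[0,0,0]],[0.035,[0,0,0],[0,0,0]],[0.035,[0,0,0],[0,0,0]],[0.035,[0,0,0],[0,0,0]],[0.035,[0,0,0],[0,0,0]]], grip_force=25)

```text
clock: 9.45
position: [0.5891, 0.1178, 0.1185]
tool_rot: [-3.132, 0.242, -0.0]
wrist_force: [0.3, 1.2, 0.2]
opening: 0.482
finger_force: 25.0
```

```bash
python3 - <<'E'
from h import *; from bench import env
info(env)
s=env.state(); print(R.from_euler("z",-S[2]).apply(s["position"]-[S[0],S[1],0]))
E
```

```text
t 9.45 pos [0.5891 0.1178 0.1185] F [0.3 1.2 0.2] ff 25.0 op 0.0453 q [0.1  0.23 1.38 0.   1.53 1.83]
[[0.988, -0.153, 0.0], [-0.153, -0.988, 0.0], [0.0, -0.0, -1.0]]
[ 0.00077465 -0.05017159  0.11853241]
```

Head grasped at 45.3 mm opening. I'll lift it straight up.

Emit:
play_rows(increments=[[0.035,[0,0,-0.005],[0,0,0]],[0.035,[0,0,-0.01],[0,0,0]],[0.035,[0,0,-0.015],[0,0,0]],[0.035,[0,0,-0.02],[0,0,0]],[0.035,[0,0,-0.02],[0,0,0]],[0.035,[0,0,-0.02],[0,0,0]],[0.035,[0,0,-0.02],[0,0,0]],[0.035,[0,0,-0.02],[0,0,0]],[0.035,[0,0,-0.02],[0,0,0]],[0.035,[0,0,-0.02],[0,0,0]],[0.035,[0,0,-0.02],[0,0,0]],[0.035,[0,0,-0.015],[0,0,0]],[0.035,[0,0,-0.01],[0,0,0]],[0.035,[0,0,-0.005],[0,0,0]],[0.035,[0,0,0],[0,0,0]]])

```text
clock: 10.95
position: [0.5892, 0.1176, 0.3395]
tool_rot: [-3.132, 0.242, -0.002]
wrist_force: [0.9, 0.1, -0.7]
opening: 0.481
finger_force: 25.0
```

```bash
python3 - <<'E'
from h import *; from bench import env; import cv2
info(env)
im=env.capture("scene")[:,:,::-1]; c=env.calibration("scene"); s=env.state()
tip=s["position"]+R.from_rotvec(s["tool_rot"]).apply([0,0,.1065]); print(tip,proj(c,[tip,s["position"]]))
w=env.capture("wrist")[:,:,::-1]
cv2.imwrite("pics/s3.png",cv2.hconcat([cv2.resize(im[90:310,140:440],(400,293),interpolation=3),cv2.resize(w,(400,293))]))
E
```

```text
t 10.95 pos [0.5892 0.1176 0.3395] F [ 0.9  0.1 -0.7] ff 25.0 op 0.0452 q [ 0.1   0.22  0.96 -0.    1.96  1.83]
[[0.988, -0.154, 0.002], [-0.154, -0.988, 0.0], [0.002, -0.0, -1.0]]
[0.58900776 0.11753803 0.2319179 ] [[257.21329301 173.27721766]
 [253.79174365 125.93426593]]
```

View pics/s3.png

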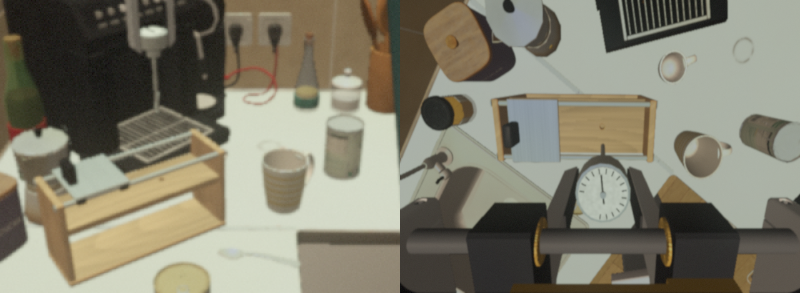

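The thermometer hangs straight in the grip with its tip at scene px (258,172), matching the prediction, and the cover is open. I'll move level over the mug, then tilt.

Emit:
play_rows(increments=[[0.035,[-0.004,0.007,0],[0,0,0]],[0.035,[-0.008,0.014,0],[0,0,0]],[0.035,[-0.012,0.021,0],[0,0,0]],[0.035,[-0.012,0.021,0],[0,0,0]],[0.035,[-0.012,0.021,0],[0,0,0]],[0.035,[-0.012,0.021,0],[0,0,0]],[0.035,[-0.012,0.021,0],[0,0,0]],[0.035,[-0.012,0.021,0],[0,0,0]],[0.035,[-0.012,0.021,0],[0,0,0]],[0.035,[-0.012,0.021,0],[0,0,0]],[0.035,[-0.008,0.015,0],[0,0,0]],[0.035,[-0.005,0.009,0],[0,0,0]],[0.035,[-0.002,0.0045,0],[0,0,0]],[0.035,[0,0,0],[0,0,0]]])

```text
clock: 12.45
position: [0.4339, -0.0786, 0.3383]
tool_rot: [-3.132, 0.243, 0.0]
wrist_force: [-0.5, -0.0, -1.0]
opening: 0.484
finger_force: 25.0
```

Emit:
play_rows(increments=[[0.035,[0,0,0],[0,0.04,0]],[0.035,[0,0,0],[0,0.08,0]],[0.035,[0,0,0],[0,0.1,0]],[0.035,[0,0,0],[0,0.1,0]],[0.035,[0,0,0],[0,0.1,0]],[0.035,[0,0,0],[0,0.1,0]],[0.035,[0,0,0],[0,0.1,0]],[0.035,[0,0,0],[0,0.07,0]],[0.035,[0,0,0],[0,0.04,0]],[0.035,[0,0,0],[0,0,0]],[0.035,[0,0,0],[0,0,0]]])

```text
clock: 13.55
position: [0.4341, -0.0781, 0.3384]
tool_rot: [2.877, -0.221, 1.098]
wrist_force: [0.7, 0.4, -0.1]
opening: 0.478
finger_force: 25.0
```

```bash
python3 - <<'E'
from h import *; from bench import env; import cv2
info(env); s=env.state(); M=np.array([.4968,-.0877,.1])
print("off",to(env,np.array([.505,-.089,.15])+[0,0,0])-[0,0,.1065])
W=env.capture("wrist")[:,:,::-1]; cw=env.calibration("wrist"); sc=env.capture("scene")[:,:,::-1]; cs=env.calibration("scene")
tip=s["position"]+R.from_rotvec(s["tool_rot"]).apply([0,0,.1065]); print("tip",tip)
print(proj(cw,[M,tip]),proj(cs,[M,tip]))
a=np.linspace(0,6.283,24); C=M+np.c_[.042*np.cos(a),.042*np.sin(a),0*a]
for im,c in((W,cw),(sc,cs)):
    for u in proj(c,C): 
        if 0<u[0]<640 and 0<u[1]<400: im=im.copy() if not im.flags.writeable else im; im[int(u[1]+.5),int(u[0]+.5)]=(0,0,255)
    if c is cw: W=im
    else: sc=im
cv2.imwrite("pics/s4.png",cv2.hconcat([cv2.resize(sc[120:270,280:430],(400,400),interpolation=cv2.INTER_NEAREST),cv2.resize(W,(400,400))]))
E
```

```text
t 13.55 pos [ 0.4341 -0.0781  0.3384] F [ 0.7  0.4 -0.1] ff 25.0 op 0.0449 q [-0.48 -0.73  1.88  0.23  1.29  1.26]
[[0.737, -0.153, 0.658], [-0.114, -0.988, -0.102], [0.666, -0.0, -0.746]]
off [-7.20560397e-02 -1.15561672e-05  8.18331062e-02]
tip [ 0.50421438 -0.08890269  0.25903258]
[[324.94907353 256.31368689]
 [325.04677474 197.54718934]] [[352.71298704 208.6541614 ]
 [352.79893978 146.03030966]]
```

View pics/s4.png

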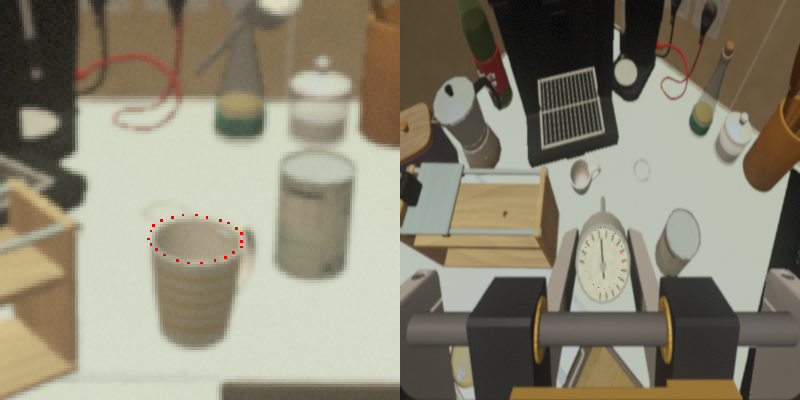

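The scene crop shows the projected rim (red) lying on the mug's rim, so the mug position is good. The thermometer is tilted about 42° above it. Joint 2 is at -0.73 with its limit at -0.76, so I'll check the kinematics before lowering.

```bash
python3 - <<'E'
from h import *
D=np.array([(.24732,-.49066,.20431,-1.2071,.08796,1.37224,0,1.68357),(.5847,.1635,.3037,.18,.22,1.02,0,1.9),(.5972,.1555,.171,.16,.24,1.26,0,1.64),(.616,.2704,.171,.33,.37,1.10,0,1.67),(.5916,.1214,.3006,.11,.21,1.04,0,1.89),(.5891,.1178,.1185,.10,.23,1.38,0,1.53),(.5892,.1176,.3395,.1,.22,.96,0,1.96),(.4341,-.0781,.3384,-.48,-.73,1.88,.23,1.29)])
def fk(k,q): # rotations about y lean forward
    L1,L2,h,d,Lt,o=k
    Ry=lambda a:R.from_euler("y",a)
    A=R.from_euler("z",q[0])*Ry(q[1]); p=A.apply([0,0,L1])+R.from_euler("z",q[0]).apply([0,d,0])+[0,0,h]
    A=A*Ry(q[2]); p=p+A.apply([o,0,L2]); A=A*R.from_euler("z",q[3])*Ry(q[4]); return np.r_[p+A.apply([0,0,Lt]),A.apply([0,0,1])]
best=None
for d in(.1,-.1):
    r=least_squares(lambda k:np.concatenate([fk(k,x[3:])[:3]-x[:3] for x in D])*100,[.4,.4,.2,d,.25,0])
    if best is None or r.cost<best.cost: best=r
k=best.x; print(k.round(3),(best.fun.reshape(-1,3)*10).round(0).tolist())
az=np.array([.988,-.154])
for th in (32,36,42,48):
  for zt in (.25,.2,.15,.08):
    t=np.radians(th); zf=np.array([*(np.sin(t)*az),-np.cos(t)]); P=np.array([.505,-.089,zt])-.1065*zf
    r=least_squares(lambda q:np.r_[fk(k,q)[:3]-P,(fk(k,q)[3:]-zf)*.3],D[-1,3:]); print(th,zt,r.x.round(2),round(r.cost,6))
E
```

```text
[0.444 0.501 0.15  0.057 0.343 0.101] [[1.0, -1.0, -1.0], [-0.0, 1.0, 3.0], [-1.0, -2.0, 1.0], [-1.0, 1.0, -1.0], [-1.0, 1.0, 2.0], [1.0, -1.0, -1.0], [1.0, -1.0, -3.0], [0.0, 1.0, 0.0]]
32 0.25 [-0.4  -0.55  1.72  0.13  1.43] 0.0
32 0.2 [-0.4  -0.57  1.83  0.13  1.34] 0.0
32 0.15 [-0.4  -0.58  1.93  0.14  1.25] 0.0
32 0.08 [-0.4  -0.57  2.06  0.14  1.11] 0.0
36 0.25 [-0.43 -0.62  1.79  0.16  1.37] 0.0
36 0.2 [-0.43 -0.64  1.9   0.17  1.28] 0.0
36 0.15 [-0.43 -0.65  2.    0.17  1.19] 0.0
36 0.08 [-0.43 -0.64  2.13  0.18  1.05] 0.0
42 0.25 [-0.47 -0.73  1.9   0.22  1.28] 0.0
42 0.2 [-0.47 -0.75  2.01  0.23  1.19] 0.0
42 0.15 [-0.47 -0.76  2.11  0.24  1.1 ] 0.0
42 0.08 [-0.47 -0.75  2.24  0.26  0.96] 0.0
48 0.25 [-0.54 -0.84  2.    0.3   1.19] 0.0
48 0.2 [-0.54 -0.87  2.11  0.31  1.11] 0.0
48 0.15 [-0.54 -0.88  2.21  0.33  1.03] 0.0
48 0.08 [-0.54 -0.87  2.35  0.36  0.89] 0.0
```

The model fits to 1–3 mm. At 42° joint 2 would run along its limit, so I'll reduce the tilt to about 36.5° and lower partway.

Emit:
play_rows(increments=[[0.035,[0,0,0],[0,-0.03,0]],[0.035,[0,0,0],[0,-0.04,0]],[0.035,[0,0,0],[0,-0.02,0]],[0.035,[-0.004,0,0.006],[0,0,0]],[0.035,[-0.009,0,0.013],[0,0,0]],[0.035,[-0.012,0,0.018],[0,0,0]],[0.035,[-0.012,0,0.018],[0,0,0]],[0.035,[-0.012,0,0.018],[0,0,0]],[0.035,[-0.009,0,0.013],[0,0,0]],[0.035,[-0.006,0,0.008],[0,0,0]],[0.035,[-0.003,0,0.004],[0,0,0]],[0.035,[0,0,0],[0,0,0]],[0.035,[0,0,0],[0,0,0]]])

```text
clock: 14.95
position: [0.4392, -0.0793, 0.221]
tool_rot: [2.927, -0.226, 0.973]
wrist_force: [0.3, -0.7, 0.3]
opening: 0.482
finger_force: 25.0
```

```bash
python3 - <<'E'
from h import *; from bench import env; import cv2
info(env); s=env.state()
tip=s["position"]+R.from_rotvec(s["tool_rot"]).apply([0,0,.1065]); print("tip",tip)
print("off",to(env,[.503,-.0887,.078])-[0,0,.1065])
sc=env.capture("scene")[:,:,::-1]; cs=env.calibration("scene"); print(proj(cs,tip))
tp=env.capture("top")[:,:,::-1]; ct=env.calibration("top"); print(proj(ct,tip))
cv2.imwrite("pics/s5.png",cv2.hconcat([cv2.resize(sc[110:260,280:430],(400,400),interpolation=3),cv2.resize(tp[160:270,280:390],(400,400),interpolation=3)]))
E
```

```text
t 14.95 pos [ 0.4392 -0.0793  0.221 ] F [ 0.3 -0.7  0.3] ff 25.0 op 0.0453 q [-0.44 -0.67  2.05  0.19  1.15  1.26]
[[0.792, -0.154, 0.591], [-0.123, -0.988, -0.092], [0.599, 0.0, -0.801]]
tip [ 0.50221164 -0.0891734   0.13563765]
off [-0.03393273 -0.00061667  0.04659543]
[[351.90883391 194.58719868]]
[[330.86761149 221.02033837]]
```

View pics/s5.png

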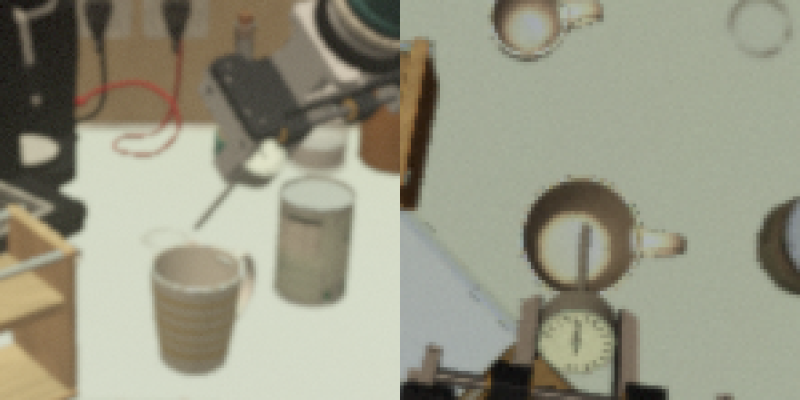

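The tip hovers over the mug mouth at scene crop (195,228) and top crop (587,225), which agrees with the computed tip to about 1 px. I'll lower it the rest of the way.

Emit:
play_rows(increments=[[0.035,[-0.003,0,0.004],[0,0,0]],[0.035,[-0.006,0,0.008],[0,0,0]],[0.035,[-0.007,0,0.01],[0,0,0]],[0.035,[-0.007,0,0.01],[0,0,0]],[0.035,[-0.006,0,0.008],[0,0,0]],[0.035,[-0.003,0,0.004],[0,0,0]],[0.035,[-0.002,0,0.003],[0,0,0]],[0.035,[0,0,0],[0,0,0]],[0.035,[0,0,0],[0,0,0]],[0.035,[0,0,0],[0,0,0]],[0.035,[0,0,0],[0,0,0]]])

```text
clock: 16.15
position: [0.4399, -0.0794, 0.1625]
tool_rot: [2.927, -0.226, 0.972]
wrist_force: [-0.1, -0.1, -0.9]
opening: 0.482
finger_force: 25.0
```

```bash
python3 - <<'E'
from h import *; from bench import env; import cv2
info(env); s=env.state(); print(abs(s["qd"]).max())
tip=s["position"]+R.from_rotvec(s["tool_rot"]).apply([0,0,.1065]); print("tip",tip)
sc=env.capture("scene")[:,:,::-1]; tp=env.capture("top")[:,:,::-1]
cv2.imwrite("pics/s6.png",cv2.hconcat([cv2.resize(sc[110:260,280:430],(400,400),interpolation=3),cv2.resize(tp[130:280,240:390],(400,400),interpolation=3)]))
E
```

```text
t 16.15 pos [ 0.4399 -0.0794  0.1625] F [-0.1 -0.1 -0.9] ff 25.0 op 0.0453 q [-0.44 -0.66  2.16  0.2   1.03  1.24]
[[0.792, -0.154, 0.591], [-0.123, -0.988, -0.092], [0.598, 0.0, -0.801]]
0.0031415357485647007
tip [ 0.50283948 -0.08922798  0.07719365]
```

View pics/s6.png

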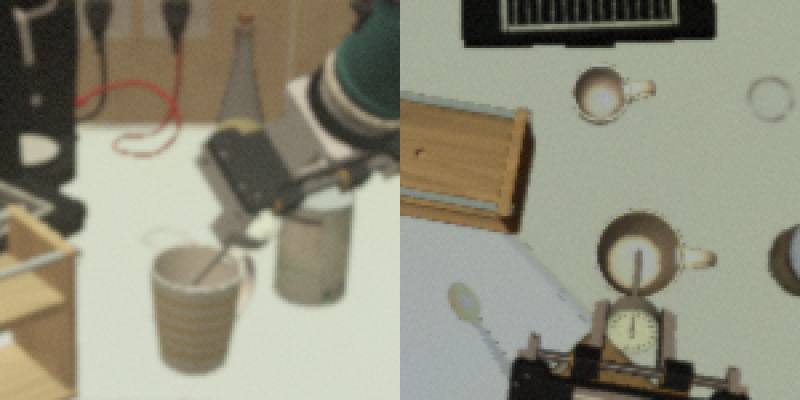

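The stem dips into the mug, with the tip near the mouth's centre at top crop (638,252) and below the rim. The mug hasn't moved and there is no contact force. Handing in.

```bash
python3 -c "
from bench import env
print(env.hand_in())"
```

```text
the job is handed in; nothing more can be done
None
```

The job is handed in at about 16 s of the 48 s: the cover is open against its stop, and the gripper holds the thermometer about 37° from upright (rather than 45°, to keep joint 2 off its limit), tip about 23 mm below the mug's rim near the middle and clear of the wall; I got no verdict back.

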